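# Roll the thick wooden former onto the layout line

## Task

Roll the thick wooden former across the potter's board by pushing its top sideways with your fingertips, until it lies still, lengthwise over the black line drawn on the board, and then let go of it. Touch it only on its top, never down its sides, and do not grip it or pick it up; leave the thin former and everything else on the bench where they are.

Things in the scene. Friction and masses are not known exactly. Their poses are not given: they have to be found in the camera images.
- board: fixed plywood board flat on the bench, 320 (x) x 400 (y) x 18 mm; origin at the centre of its underside, z up, its top 18 mm above the bench. A black line 4 mm wide, 280 mm long is drawn on top along the board's x axis through its middle (y = 0); a dark strip marks its edge at -x.
- line_mid (a point): middle of the black line, on the board's top face (height 18 mm); axes as the board's: x along the line, y across it
- thick_former: the thick former: plain wooden cylinder, 52 mm diameter, 160 mm long, 150 to 300 g, loose on the board, about parallel to the line, 65 to 120 mm to either side of it. Origin at its centre, 44 mm above the bench (top at 70 mm); x along it, y and z turn as it rolls. A fingertip pressing lightly on top rolls it half as far as the fingertip travels; left alone it stays.
- thin_former: the thin former, to be left alone: same wood, 30 mm diameter, 160 mm long, lying on the board on the other side of the line; origin at its centre on its axis, 15 mm above the board, x along its length
- stamp: bystander: turned dark wood stamp standing on the board near its far edge, 28 mm diameter, 62 mm tall, origin under its foot
- rib: bystander: flat wooden rib lying on the board near its far edge, 45 x 90 x 8 mm, origin under its centre
- bisque_cup: bystander: terracotta cup on the bench, 80 mm wide, 85 mm tall, origin under its foot
- slip_jar: bystander: clear jar with white lid on the bench, 70 mm diameter, 90 mm tall, origin under its foot
- glaze_brush: bystander: brush 200 mm long lying on the bench, origin under its middle
- pipe_ring: bystander: grey pipe ring on the bench, 90 mm outside diameter, 40 mm tall, origin under its centre
Not all that is in view belongs to the job. Leave any green or purple look-alike of the thick_former alone.

How it is judged:
By the outcome, as a careful person would: the job done as asked, in the order asked, and still so for the second after the job is handed in, with the robot touching nothing.
It also fails if it takes over 72 s, if anything falls off the work surface, if the arm or the gripper's body presses on something with over 40 N, if the wrist force passes 120 N, or if a joint passes its speed limit or range.

## Robot

A 6-joint arm with a two-finger parallel gripper is mounted at the origin on the work surface. World frame = base frame: x ahead of the robot, y to its left, z up, the work surface at z = 0. Lengths are in m, angles in rad, forces in N, time in s.
With the tool pointing down it reaches from about 0.4 to 0.825 m from the base axis. Payload 7 kg.
Tool frame: the origin (TCP) lies on the centre line of the jaws, within the pads' length; the fingertips stand 22 mm ahead of it and the grasp point (between the pads) lies 3 mm ahead of it; z points along the fingers, y is the line along which they close (so a half turn about z gives the same grasp; the last joint's range is limited). The gripper opens to 88 mm and grips with 3 to 60 N. Pads are 19 mm wide; open, the fingers measure 130 mm over their backs; the gripper's body (78 mm by 193 mm) begins 47 mm behind the grasp point.
Start: joints at [0.288, 0.359, 0.012, 0, -1.224, -0.288], TCP at [0.675, -0, 0.249] pointing down, gripper open.
Joint ranges: [-3.07, 3.07], [-1.43, 2.12], [-1.02, 1.25], [-3.03, 1.67], [-3.05, -0], [-3.03, 3.03]. Speed limits (rad/s): [2.39, 2.39, 3.01, 3.14, 3.14, 3.14].

## Interface

Orientations are given as [roll, pitch, yaw] about the fixed x, y, z axes, in that order (R = Rz(yaw) Ry(pitch) Rx(roll)).
In Python, from station import monitor, viewer, order gives the robot as it stands. The module is installed in compiled form; this text tells all that it offers.
- The arm moves only by the tool servo_tool, never from a script. Its argument "targets" is a list of rows, each an object with "angular": the turn, a rotation vector about the tool's x, y, z in degrees, a list of three; "xyz": the shift along the tool's x, y, z in cm, a list of three; "claw": the finger opening in cm, from 0 to 8.76. A call has 1 to 20 rows; each row shifts and turns the commanded pose from where the row before left it, along the tool's axes as they then stand; what a row does not reach is not made up. A row lasts 1/10 s, in which the tool goes at most 50 mm and 8.59 degrees, less where a joint would pass 70% of its speed; a pose out of reach is approached as far as the arm can. A call is refused whole if a number of a shift passes 5 or a number of a turn 8.59, either way. A call with a gripper value outside its range is refused whole. The fingers move at their own pace and stop on an object; "force" is the grip in N (left out, the last holds). Time passes only in rows, so rows that do not move let the fingers close. It gives the time, the measured TCP pose, the force, the opening and the grip force at its end, in the units of the state.
- monitor.get_state(): the state, without advancing time (a new reading comes with each control period).
- viewer.grab_frame(name): name is "scene" or "side" or "wrist"; returns a dict with "color" (480x640x3 uint8, blue, green, red), "fovy" (degrees; the focal length in pixels is half the picture's height over the tangent of half this angle, whatever the lens; pixels are square), "cx", "cy" (the principal point, pixels), "R" (3x3) and "t" (3): a world point X has camera coordinates R X + t. Camera axes: x right, y down, z forward; pixel columns grow to the right and rows downward; lengths in m; the calibration is good to about 2 mm. A picture is of the moment at which its call begins. There is no depth.
- order.job_done(): hands the job in; it is judged then, once.
The state is a dict: "t": time; "q": joint angles; "qd": joint speeds; "joint_efforts": joint torques, N m; "eef_pos": TCP position; "ee_rot": TCP orientation; "force": force on the tool from outside, world axes, zero at the start; "moment": the same for the moment, N m; "width": finger opening in m; "gripper_force": force on a finger pad.
Only numpy, scipy, OpenCV 4.12 (cv2) and the standard library are available. Lean on these libraries where they do the work, as an engineer would, in place of code of your own. Each camera call takes 0.05 s, during which the arm holds its last target. There are 200 camera calls.

## Working session

There is one attempt and no reset: what is moved stays moved. The work goes in short steps, Python scripts to look and compute and a tool call to move; the robot and the scene stay as the last step left them, time stands still between calls to the robot, and variables do not carry over. Pictures are saved under pics/ and viewed, at most 10 in all, crops included, and the job is handed in when it is done.

Besides the shell and the picture viewer there is one more tool, called after "Emit:" as name([rows], argument=value, ...), one row to a line, values as JSON. servo_tool: Moves the arm, as the interface text tells. Its arguments: {"type":"object","properties":{"targets":{"type":"array"},"force":{"type":"number"}},"required":["targets"]}

```bash
mkdir -p pics
cat > h.py <<'E'
from station import monitor, viewer, order
import numpy as np, cv2
def grab(n,f=None):
    d=viewer.grab_frame(n)
    if f: cv2.imwrite('pics/'+f,d['color'])
    return d
def ray(d,u,v,z):
    f=d['color'].shape[0]/2/np.tan(np.radians(d['fovy'])/2)
    R=np.array(d['R']);t=np.array(d['t'])
    c=-R.T@t; r=R.T@np.array([(u-d['cx'])/f,(v-d['cy'])/f,1])
    return c+r*(z-c[2])/r[2]
def proj(d,X):
    f=d['color'].shape[0]/2/np.tan(np.radians(d['fovy'])/2)
    p=np.array(d['R'])@X+np.array(d['t']); return p[:2]/p[2]*f+[d['cx'],d['cy']]
E
python3 - <<'E'
from h import *
for n in ['scene','wrist']:
    d=grab(n,n+'1.png'); print(n,d['fovy'],d['cx'],d['cy'],-np.array(d['R']).T@d['t'],np.round(d['R'],2).tolist())
s=monitor.get_state(); print(s['t'],s['eef_pos'],s['ee_rot'],s['width'],s['force'])
E
```

```text
scene 46.09419443836338 315.94169386450716 240.54646393307937 [1.69283337 0.14350121 0.86991127] [[-0.13, 0.99, 0.02], [0.53, 0.09, -0.84], [-0.84, -0.09, -0.54]]
wrist 60.684578080493075 313.0189384408858 238.31660995932123 [ 0.67577039 -0.07815135  0.38502309] [[-1.0, -0.0, 0.0], [-0.0, 0.96, 0.29], [-0.0, 0.29, -0.96]]
0.1 [6.74593897e-01 2.87394697e-06 2.47697388e-01] [ 3.14008264e+00 -1.60679997e-04 -1.57087421e+00] 0.08728229418836396 [0.65129784 0.30353829 0.42393195]
```

View pics/scene1.png

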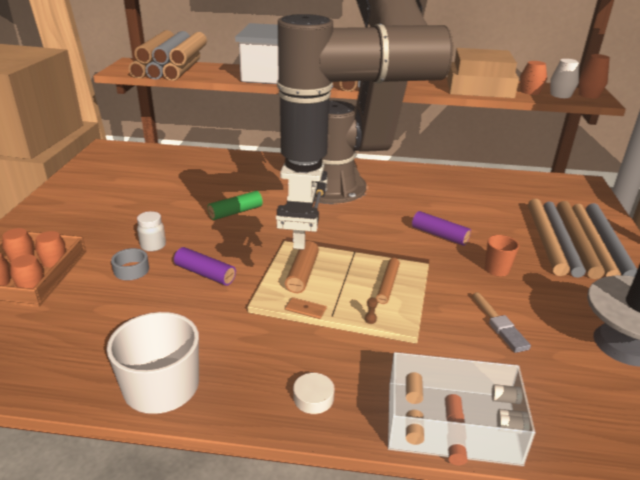

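View pics/wrist1.png

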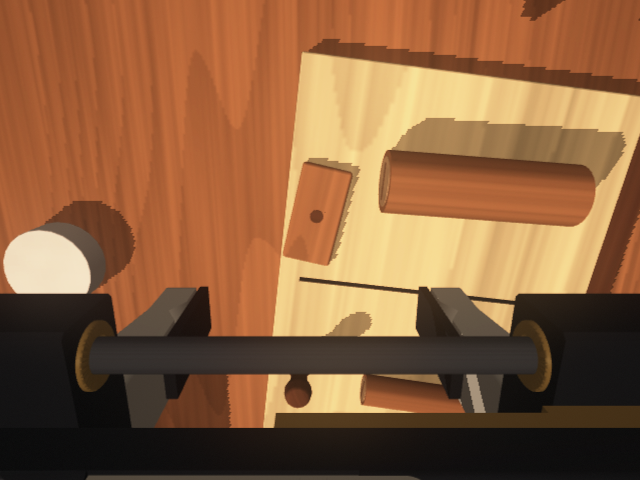

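The wrist view shows the plain thick former at (487,188), the black line from (300,279) to (517,302) and the thin former at (410,395). In the scene view the thick one is at (303,267), and the purple ones at (205,265) and (441,227) and the green one at (236,205) are look-alikes off the board. The natural-wood former on the board, thicker of the two, is the one meant. I'll measure it and confirm with a crop.

```bash
cat >> h.py <<'E'
def axis_from_mask(d,m,z=0.044,zl=None):
    # silhouette long edges -> midline axis on plane z
    us=np.where(m.any(0))[0]; u0,u1=us[0],us[-1]; n=u1-u0
    cols=np.arange(u0+int(.15*n),u1-int(.2*n))
    top=np.array([np.where(m[:,c])[0][0] for c in cols]); bot=np.array([np.where(m[:,c])[0][-1] for c in cols])
    out=[]
    pt=np.polyfit(cols,top,1); pb=np.polyfit(cols,bot,1)
    for c in (cols[0],cols[-1]):
        C=-np.array(d['R']).T@d['t']
        a=ray(d,c,np.polyval(pt,c),z)-C; b=ray(d,c,np.polyval(pb,c)+1,z)-C
        r=a/np.linalg.norm(a)+b/np.linalg.norm(b); out.append(C+r*(z-C[2])/r[2])
    return np.array(out),(u0,u1,pt,pb)
def formermask(img,roi):
    x0,y0,x1,y1=roi
    hsv=cv2.cvtColor(img,cv2.COLOR_BGR2HSV)
    m=cv2.inRange(hsv,(0,110,60),(14,255,255)); k=np.zeros_like(m); k[y0:y1,x0:x1]=m[y0:y1,x0:x1]
    k=cv2.morphologyEx(k,cv2.MORPH_OPEN,np.ones((5,5)))
    n,l,s,c=cv2.connectedComponentsWithStats(k); i=1+np.argmax(s[1:,4]); print('blob',s[i])
    return l==i
def linepts(d,roi,z=0.018):
    x0,y0,x1,y1=roi; g=d['color'][y0:y1,x0:x1].max(2); m=g<75
    cs=[];vs=[]
    for c in range(m.shape[1]):
        v=np.where(m[:,c])[0]
        if 1<=len(v)<=8: cs.append(c+x0); vs.append(v.mean()+y0)
    p=np.polyfit(cs,vs,1); r=np.abs(np.polyval(p,cs)-vs); k=r<1.5
    cs=np.array(cs)[k];p=np.polyfit(cs,np.array(vs)[k],1); print('line cols',cs[0],cs[-1],'n',len(cs),'res',r.max())
    return np.array([ray(d,c,np.polyval(p,c),z) for c in (cs[0],cs[-1])])
E
python3 - <<'E'
from h import *
d=grab('wrist'); im=d['color']
m=formermask(im,(365,130,610,240)); a,e=axis_from_mask(d,m); print('axis',a,e[:2],'yaw',np.degrees(np.arctan((a[1]-a[0])[1]/(a[1]-a[0])[0])))
for u in e[:2]: print('end',ray(d,u,(np.polyval(e[2],u)+np.polyval(e[3],u))/2,0.055))
L=linepts(d,(300,265,415,310)); print('line',L,'yaw',np.degrees(np.arctan((L[1]-L[0])[1]/(L[1]-L[0])[0])))
s=grab('scene'); c=im[20:330,270:640].copy(); c[m[20:330,270:640]^cv2.erode(m.astype(np.uint8),np.ones((3,3)))[20:330,270:640].astype(bool)]=(0,255,0)
A=cv2.resize(c,None,fx=1.2,fy=1.2); B=cv2.resize(s['color'][225:345,240:440],(444,266))
cv2.imwrite('pics/c2.png',np.vstack([A[:,:444],B]))
# scene line ends
for uv in ((354,252),(334,316)): print('scene',ray(s,*uv,.018))
E
```

```text
blob [  379   150   217    77 13237]
axis [[ 0.59329357 -0.02321084  0.044     ]
 [ 0.47467716 -0.01423214  0.044     ]] (np.int64(379), np.int64(595)) yaw -4.328765364104031
end [ 0.62196176 -0.02761853  0.055     ]
end [ 0.44480449 -0.01407936  0.055     ]
line cols 300 414 n 115 res 0.43232462716014197
line [[0.68760312 0.07272158 0.018     ]
 [0.57677815 0.0859607  0.018     ]] yaw -6.812254203045897
scene [0.41292835 0.10537915 0.018     ]
scene [0.68700371 0.07802737 0.018     ]
```

View pics/c2.png

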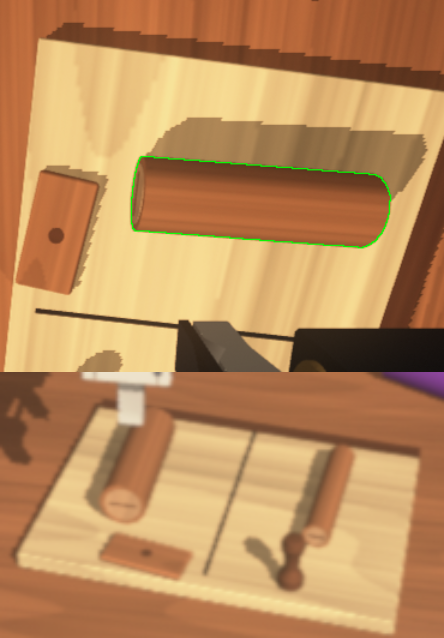

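Confirmed: in the crop the outlined natural-wood thick former lies at -y of the line, and the thin one beyond it near the stamp. Centre is about (0.537, -0.019) at yaw -4.3°. The line is about 109 mm away at yaw about -6.3°. I'll go above it.

Emit:
servo_tool([
  {"angular":[0,0,0],"xyz":[0.35,1.74,1.5],"claw":5},
  {"angular":[0,0,0],"xyz":[0.35,1.74,1.5],"claw":5},
  {"angular":[0,0,0],"xyz":[0.35,1.74,1.5],"claw":5},
  {"angular":[0,0,0],"xyz":[0.35,1.74,1.5],"claw":5},
  {"angular":[0,0,0],"xyz":[0.35,1.74,1.5],"claw":5},
  {"angular":[0,0,0],"xyz":[0.35,1.74,1.5],"claw":5},
  {"angular":[0,0,0],"xyz":[0.35,1.74,1.5],"claw":5},
  {"angular":[0,0,0],"xyz":[0.35,1.74,1.5],"claw":5},
  {"angular":[0,0,4.3],"xyz":[0,0,0],"claw":5},
  {"angular":[0,0,0],"xyz":[0,0,0],"claw":5},
  {"angular":[0,0,0],"xyz":[0,0,0],"claw":5},
  {"angular":[0,0,0],"xyz":[0,0,0],"claw":5},
])

```text
t: 1.4
eef_pos: [0.5364, -0.0279, 0.1289]
ee_rot: [-3.141, 0.0, -1.644]
force: [-0.4, -0.2, -0.0]
width: 0.0498
gripper_force: 0.0
```

Run:
```python
from h import *
a=grab('wrist');b=grab('side','s3.png'); cv2.imwrite('pics/w3.png',np.vstack([cv2.resize(a['color'],(400,300)),cv2.resize(b['color'],(400,300))]))
s=monitor.get_state(); print(s['t'],s['eef_pos'],s['ee_rot'],s['width'],s['force'])
print(proj(b,np.array([.537,-.019,.044])))
```

```text
1.5 [ 0.53619635 -0.02789473  0.12875053] [-3.14112706e+00  1.63648283e-04 -1.64490227e+00] 0.050296915712619975 [-0.66650568  0.83993866 -0.17827418]
[299.74023298 233.79739628]
```

View pics/w3.png

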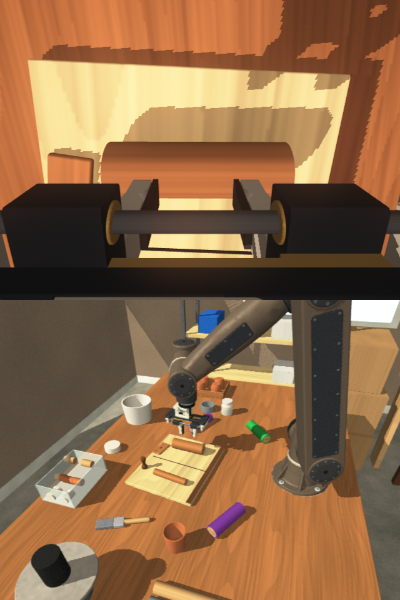

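The former lies centred under the fingers and parallel to them (wrist inset (198,165)). I'll descend onto the top gently.

Emit:
servo_tool([
  {"angular":[0,0,0],"xyz":[0,0,1.2],"claw":5},
  {"angular":[0,0,0],"xyz":[0,0,1.2],"claw":5},
  {"angular":[0,0,0],"xyz":[0,0,0.8],"claw":5},
  {"angular":[0,0,0],"xyz":[0,0,0.3],"claw":5},
  {"angular":[0,0,0],"xyz":[0,0,0.1],"claw":5},
  {"angular":[0,0,0],"xyz":[0,0,0],"claw":5},
  {"angular":[0,0,0],"xyz":[0,0,0],"claw":5},
])

```text
t: 2.2
eef_pos: [0.5358, -0.028, 0.0925]
ee_rot: [-3.142, -0.0, -1.646]
force: [0.3, 0.3, -0.3]
width: 0.0501
gripper_force: 0.0
```

Emit:
servo_tool([
  {"angular":[0,0,0],"xyz":[0,0,0.05],"claw":5},
  {"angular":[0,0,0],"xyz":[0,0,0.05],"claw":5},
  {"angular":[0,0,0],"xyz":[0,0,0],"claw":5},
])

```text
t: 2.5
eef_pos: [0.5361, -0.028, 0.0921]
ee_rot: [-3.141, -0.0, -1.646]
force: [-2.9, -0.6, 6.7]
width: 0.05
gripper_force: 3.0
```

Emit:
servo_tool([
  {"angular":[0,0,0],"xyz":[-0.1,0,0],"claw":5},
  {"angular":[0,0,0],"xyz":[-0.2,0,0],"claw":5},
  {"angular":[0,0,0],"xyz":[-0.3,0,0],"claw":5},
  {"angular":[0,0,0],"xyz":[-0.3,0,0],"claw":5},
  {"angular":[0,0,0],"xyz":[-0.3,0,0],"claw":5},
  {"angular":[0,0,0],"xyz":[-0.3,0,0],"claw":5},
  {"angular":[0,0,0],"xyz":[-0.2,0,0],"claw":5},
  {"angular":[0,0,0],"xyz":[-0.1,0,0],"claw":5},
  {"angular":[0,0,0],"xyz":[0,0,0],"claw":5},
  {"angular":[0,0,0],"xyz":[0,0,0],"claw":5},
])

```text
t: 3.5
eef_pos: [0.5375, -0.01, 0.0922]
ee_rot: [-3.141, 0.0, -1.645]
force: [-1.7, -0.0, 7.1]
width: 0.0495
gripper_force: 3.2
```

```bash
cat >> h.py <<'E'
def look():
    d=grab('wrist'); im=d['color']
    hsv=cv2.cvtColor(im,cv2.COLOR_BGR2HSV)
    s=monitor.get_state(); print(s['t'],np.round(s['eef_pos'],4),np.round(s['ee_rot'],3),np.round(s['force'],1))
    return d
E
python3 - <<'E'
from h import *
d=look(); cv2.imwrite('pics/w4.png',d['color'])
E
```

```text
3.55 [ 0.5374 -0.01    0.0922] [-3.141  0.    -1.645] [-1.8  1.2  6.3]
```

View pics/w4.png

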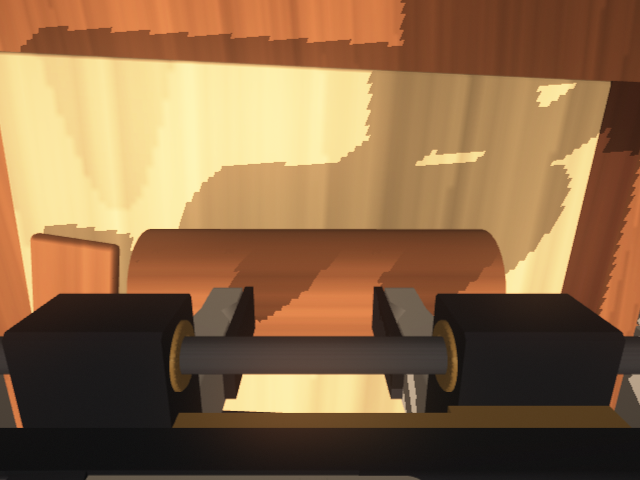

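The former's back edge is straight at row ~230, parallel to the image, with the fingertips on top. I'll measure the axis from that tangent edge.

```bash
cat >> h.py <<'E'
def track(d,x=0.54,c0=190,c1=450,r=.026,zc=.044):
    im=d['color']; hsv=cv2.cvtColor(im,cv2.COLOR_BGR2HSV); m=cv2.inRange(hsv,(0,100,30),(14,255,255))>0
    cs=[];vs=[]
    for c in range(c0,c1,4):
        v=np.where(~m[130:290,c])[0]  # lowest board pixel above the former
        if len(v): cs.append(c); vs.append(130+v[-1]+1)
    cs=np.array(cs);vs=np.array(vs)
    k=np.abs(vs-np.median(vs))<25; p=np.polyfit(cs[k],vs[k],1)
    k&=np.abs(np.polyval(p,cs)-vs)<3; p=np.polyfit(cs[k],vs[k],1)
    C=-np.array(d['R']).T@d['t']
    A=ray(d,c0,np.polyval(p,c0),.05)-C; B=ray(d,c1,np.polyval(p,c1),.05)-C
    n=np.cross(A,B); n/=np.linalg.norm(n); n*=np.sign(n[1])  # +y side
    f=lambda x:( r-n[0]*(x-C[0])-n[2]*(zc-C[2]))/n[1]+C[1]
    y=f(x); print('edge',p,k.sum(),'axis y at',x,round(y,4),'yaw',round(np.degrees(np.arctan(-n[0]/n[1])),2)); return y
E
python3 - <<'E'
from h import *
d=grab('wrist'); track(d)
E
```

```text
edge [-2.75908934e-17  2.29000000e+02] 50 axis y at 0.54 -0.0099 yaw -4.23
```

Emit:
servo_tool([
  {"angular":[0,0,0],"xyz":[-0.1,0,0],"claw":5},
  {"angular":[0,0,0],"xyz":[-0.3,0,0],"claw":5},
  {"angular":[0,0,0],"xyz":[-0.4,0,0],"claw":5},
  {"angular":[0,0,0],"xyz":[-0.4,0,0],"claw":5},
  {"angular":[0,0,0],"xyz":[-0.3,0,0],"claw":5},
  {"angular":[0,0,0],"xyz":[-0.2,0,0],"claw":5},
  {"angular":[0,0,0],"xyz":[-0.1,0,0],"claw":5},
  {"angular":[0,0,0],"xyz":[0,0,0],"claw":5},
  {"angular":[0,0,0],"xyz":[0,0,0],"claw":5},
  {"angular":[0,0,0],"xyz":[0,0,-0.3],"claw":5},
  {"angular":[0,0,0],"xyz":[0,0,-0.7],"claw":5},
  {"angular":[0,0,0],"xyz":[0.9,0,0],"claw":5},
  {"angular":[0,0,0],"xyz":[0.9,0,0],"claw":5},
  {"angular":[0,0,0],"xyz":[0,0,0],"claw":5},
  {"angular":[0,0,0],"xyz":[0,0,0],"claw":5},
])

```text
t: 5.1
eef_pos: [0.537, -0.0106, 0.1014]
ee_rot: [3.141, -0.0, -1.647]
force: [0.2, -0.9, 0.6]
width: 0.05
gripper_force: 0.0
```

Run:
```python
from h import *
d=look(); track(d); cv2.imwrite('pics/w5.png',d['color'])
d=grab('wrist'); track(d)
```

```text
5.15 [ 0.537  -0.0104  0.1014] [ 3.141 -0.    -1.647] [-0.8  0.2  0.1]
edge [2.33249097e-17 2.43000000e+02] 50 axis y at 0.54 -0.0005 yaw -4.33
edge [6.93662178e-18 2.42000000e+02] 50 axis y at 0.54 -0.0008 yaw -4.31
```

Emit:
servo_tool([
  {"angular":[0,0,0],"xyz":[0,0,0.6],"claw":5},
  {"angular":[0,0,0],"xyz":[0,0,0.3],"claw":5},
  {"angular":[0,0,0],"xyz":[0,0,0.1],"claw":5},
  {"angular":[0,0,0],"xyz":[0,0,0],"claw":5},
  {"angular":[0,0,0.1],"xyz":[-0.1,0,0],"claw":5},
  {"angular":[0,0,0.1],"xyz":[-0.3,0,0],"claw":5},
  {"angular":[0,0,0.1],"xyz":[-0.6,0,0],"claw":5},
  {"angular":[0,0,0.1],"xyz":[-0.7,0,0],"claw":5},
  {"angular":[0,0,0.1],"xyz":[-0.7,0,0],"claw":5},
  {"angular":[0,0,0.1],"xyz":[-0.6,0,0],"claw":5},
  {"angular":[0,0,0.1],"xyz":[-0.4,0,0],"claw":5},
  {"angular":[0,0,0.1],"xyz":[-0.2,0,0],"claw":5},
  {"angular":[0,0,0],"xyz":[0,0,0],"claw":5},
  {"angular":[0,0,0],"xyz":[0,0,0],"claw":5},
  {"angular":[0,0,0],"xyz":[0,0,-0.3],"claw":5},
  {"angular":[0,0,0],"xyz":[0,0,-0.7],"claw":5},
  {"angular":[0,0,-0.4],"xyz":[0.9,0,0],"claw":5},
  {"angular":[0,0,0],"xyz":[0.9,0,0],"claw":5},
  {"angular":[0,0,0],"xyz":[0,0,0],"claw":5},
  {"angular":[0,0,0],"xyz":[0,0,0],"claw":5},
])

```text
t: 7.2
eef_pos: [0.5383, 0.0073, 0.1014]
ee_rot: [3.141, -0.0, -1.654]
force: [-0.2, -0.8, -0.1]
width: 0.0502
gripper_force: 0.0
```

Run:
```python
from h import *
d=look(); track(d)
```

```text
7.25 [0.5384 0.0075 0.1014] [ 3.141 -0.    -1.654] [-0.6  0.2  0.2]
edge [-5.63995016e-03  2.44392151e+02] 50 axis y at 0.54 0.0173 yaw -4.39
```

Emit:
servo_tool([
  {"angular":[0,0,-0.5],"xyz":[0,0,0.6],"claw":5},
  {"angular":[0,0,0],"xyz":[0,0,0.3],"claw":5},
  {"angular":[0,0,0],"xyz":[0,0,0.1],"claw":5},
  {"angular":[0,0,0],"xyz":[0,0,0],"claw":5},
  {"angular":[0,0,0.3],"xyz":[-0.1,0,0],"claw":5},
  {"angular":[0,0,0.3],"xyz":[-0.3,0,0],"claw":5},
  {"angular":[0,0,0.3],"xyz":[-0.6,0,0],"claw":5},
  {"angular":[0,0,0.3],"xyz":[-0.7,0,0],"claw":5},
  {"angular":[0,0,0.3],"xyz":[-0.7,0,0],"claw":5},
  {"angular":[0,0,0.3],"xyz":[-0.6,0,0],"claw":5},
  {"angular":[0,0,0.3],"xyz":[-0.4,0,0],"claw":5},
  {"angular":[0,0,0.3],"xyz":[-0.2,0,0],"claw":5},
  {"angular":[0,0,0],"xyz":[0,0,0],"claw":5},
  {"angular":[0,0,0],"xyz":[0,0,0],"claw":5},
  {"angular":[0,0,0],"xyz":[0,0,-0.3],"claw":5},
  {"angular":[0,0,0],"xyz":[0,0,-0.7],"claw":5},
  {"angular":[0,0,-1.2],"xyz":[0.9,0,0],"claw":5},
  {"angular":[0,0,0],"xyz":[0.9,0,0],"claw":5},
  {"angular":[0,0,0],"xyz":[0,0,0],"claw":5},
  {"angular":[0,0,0],"xyz":[0,0,0],"claw":5},
])

```text
t: 9.25
eef_pos: [0.5399, 0.0256, 0.1015]
ee_rot: [3.141, -0.0, -1.666]
force: [-0.2, -0.5, -0.1]
width: 0.0499
gripper_force: 0.0
```

Run:
```python
from h import *
d=look(); track(d)
```

```text
9.3 [0.54   0.0257 0.1015] [ 3.142 -0.    -1.666] [-0.2 -0.2 -0.5]
edge [-1.89313057e-02  2.47255612e+02] 50 axis y at 0.54 0.0351 yaw -4.3
```

Run:
```python
from h import *
yaw=lambda a,b:np.degrees(np.arctan((b-a)[1]/(b-a)[0]))
d=grab('scene'); im=d['color'].astype(int)
# line in scene: darkest col per row near expected
vs=[];us=[]
g=im.max(2)
for v in range(256,314):
    u0=int(354-(v-252)*20/64); w=255-g[v,u0-6:u0+7].astype(float); b=np.median(w); w=np.clip(w-b-15,0,None)
    if w.sum()>30: vs.append(v); us.append((w*np.arange(u0-6,u0+7)).sum()/w.sum())
p=np.polyfit(vs,us,1); r=np.abs(np.polyval(p,vs)-us); print('scene line n',len(vs),r.max())
P=[ray(d,np.polyval(p,v),v,.018) for v in (vs[0],vs[-1])]; print(P,yaw(*P))
# wrist1 board far edge: saved picture, pose from t=0.1
w=cv2.imread('pics/wrist1.png'); h=cv2.cvtColor(w,cv2.COLOR_BGR2HSV); m=(h[:,:,0]>15)&(h[:,:,0]<35)
cs=np.arange(320,630,4); v=np.array([np.where(m[40:130,c])[0][0]+40 for c in cs])
p=np.polyfit(cs,v,1); k=np.abs(np.polyval(p,cs)-v)<2; p=np.polyfit(cs[k],v[k],1)
dd=dict(d); W=grab('wrist'); dd.update(fovy=W['fovy'],cx=W['cx'],cy=W['cy'],color=w)
dd['R']=np.array([[-1,0,0],[0,.957,.29],[0,.29,-.957]]); dd['t']=-dd['R']@np.array([.67577,-.07815,.38502])
Q=[ray(dd,c,np.polyval(p,c),.018) for c in (320,630)]; print('edge',k.sum(),p,Q,yaw(*Q))
track(W)
```

```text
scene line n 58 0.1540727362566372
[array([0.43282496, 0.10332154, 0.018     ]), array([0.67681619, 0.07373902, 0.018     ])] -6.913037763432862
edge 78 [ 0.13136863 11.93639694] [array([ 0.67002348, -0.12548663,  0.018     ]), array([ 0.40774471, -0.09382079,  0.018     ])] -6.884200332402044
edge [-1.81929676e-02  2.46520997e+02] 50 axis y at 0.54 0.0351 yaw -4.3
```

Line and board edge agree: yaw -6.9°, with y = 0.0897 at x = 0.545. The former is still at -4.3°, so light twisting slips. I'll try a twist at rest with a wider finger spread and a firmer press.

Emit:
servo_tool([
  {"angular":[0,0,-1],"xyz":[-0.95,0,0],"claw":8.4},
  {"angular":[0,0,0],"xyz":[0,0,0],"claw":8.4},
  {"angular":[0,0,0],"xyz":[0,0,0],"claw":8.4},
  {"angular":[0,0,0],"xyz":[0,0,0.5],"claw":8.4},
  {"angular":[0,0,0],"xyz":[0,0,0.3],"claw":8.4},
  {"angular":[0,0,0],"xyz":[0,0,0.2],"claw":8.4},
  {"angular":[0,0,0],"xyz":[0,0,0.05],"claw":8.4},
  {"angular":[0,0,0],"xyz":[0,0,0.05],"claw":8.4},
  {"angular":[0,0,0],"xyz":[0,0,0],"claw":8.4},
])

```text
t: 10.3
eef_pos: [0.5412, 0.0351, 0.092]
ee_rot: [-3.141, -0.0, -1.647]
force: [-5.6, 0.4, 15.5]
width: 0.0839
gripper_force: 7.8
```

Emit:
servo_tool([
  {"angular":[0,0,0.3],"xyz":[0,0,0],"claw":8.4},
  {"angular":[0,0,0.4],"xyz":[0,0,0],"claw":8.4},
  {"angular":[0,0,0.4],"xyz":[0,0,0],"claw":8.4},
  {"angular":[0,0,0.4],"xyz":[0,0,0],"claw":8.4},
  {"angular":[0,0,0.4],"xyz":[0,0,0],"claw":8.4},
  {"angular":[0,0,0.4],"xyz":[0,0,0],"claw":8.4},
  {"angular":[0,0,0.4],"xyz":[0,0,0],"claw":8.4},
  {"angular":[0,0,0.3],"xyz":[0,0,0],"claw":8.4},
  {"angular":[0,0,0],"xyz":[0,0,0],"claw":8.4},
])

```text
t: 11.2
eef_pos: [0.5414, 0.0352, 0.092]
ee_rot: [-3.14, -0.0, -1.699]
force: [-3.1, 0.5, 13.3]
width: 0.0842
gripper_force: 7.3
```

Run:
```python
from h import *
d=look(); track(d)
```

```text
11.25 [0.5414 0.0352 0.092 ] [-3.14  -0.    -1.699] [-3.3  0.4 14.6]
edge [-5.00064817e-02  2.45702035e+02] 57 axis y at 0.54 0.0361 yaw -4.3
```

Emit:
servo_tool([
  {"angular":[0,0,0],"xyz":[0,0,-0.4],"claw":8.4},
  {"angular":[0,0,-3],"xyz":[0,0,0],"claw":8.4},
  {"angular":[0,0,0],"xyz":[0,0,0],"claw":8.4},
  {"angular":[0,0,0],"xyz":[0,0,0.3],"claw":8.4},
  {"angular":[0,0,0],"xyz":[0,0,0.1],"claw":8.4},
  {"angular":[0,0,0],"xyz":[0,0,0.06],"claw":8.4},
  {"angular":[0,0,0],"xyz":[0,0,0.06],"claw":8.4},
  {"angular":[0,0,0],"xyz":[0,0,0],"claw":8.4},
])

```text
t: 12.05
eef_pos: [0.5411, 0.0351, 0.0918]
ee_rot: [-3.14, -0.0, -1.648]
force: [-9.5, 0.8, 28.0]
width: 0.084
gripper_force: 14.0
```

Emit:
servo_tool([
  {"angular":[0,0,0.4],"xyz":[0,0,0],"claw":8.4},
  {"angular":[0,0,0.7],"xyz":[0,0,0],"claw":8.4},
  {"angular":[0,0,0.8],"xyz":[0,0,0],"claw":8.4},
  {"angular":[0,0,0.7],"xyz":[0,0,0],"claw":8.4},
  {"angular":[0,0,0.4],"xyz":[0,0,0],"claw":8.4},
  {"angular":[0,0,0],"xyz":[0,0,0],"claw":8.4},
])

```text
t: 12.65
eef_pos: [0.5418, 0.0353, 0.0918]
ee_rot: [-3.139, -0.0, -1.699]
force: [-7.0, 0.4, 25.1]
width: 0.0841
gripper_force: 12.7
```

Run:
```python
from h import *
d=look(); track(d)
```

```text
12.7 [0.5418 0.0353 0.0918] [-3.139 -0.    -1.699] [-7.   0.5 25.2]
edge [-2.90867254e-02  2.40238495e+02] 57 axis y at 0.54 0.0368 yaw -5.54
```

Firmer press turned it to -5.5°. Once more.

Emit:
servo_tool([
  {"angular":[0,0,0],"xyz":[0,0,-0.4],"claw":8.4},
  {"angular":[0,0,-2.4],"xyz":[0,0,0],"claw":8.4},
  {"angular":[0,0,0],"xyz":[0,0,0],"claw":8.4},
  {"angular":[0,0,0],"xyz":[0,0,0.3],"claw":8.4},
  {"angular":[0,0,0],"xyz":[0,0,0.05],"claw":8.4},
  {"angular":[0,0,0],"xyz":[0,0,0.05],"claw":8.4},
  {"angular":[0,0,0],"xyz":[0,0,0],"claw":8.4},
  {"angular":[0,0,0.4],"xyz":[0,0,0],"claw":8.4},
  {"angular":[0,0,0.7],"xyz":[0,0,0],"claw":8.4},
  {"angular":[0,0,0.8],"xyz":[0,0,0],"claw":8.4},
  {"angular":[0,0,0.7],"xyz":[0,0,0],"claw":8.4},
  {"angular":[0,0,0.4],"xyz":[0,0,0],"claw":8.4},
  {"angular":[0,0,0],"xyz":[0,0,0],"claw":8.4},
])

```text
t: 14.0
eef_pos: [0.5418, 0.0353, 0.0918]
ee_rot: [-3.139, -0.0, -1.71]
force: [-7.6, -0.5, 26.2]
width: 0.0839
gripper_force: 13.0
```

Run:
```python
from h import *
d=look(); track(d); cv2.imwrite('pics/w6.png',d['color'])
```

```text
14.05 [0.5418 0.0353 0.0918] [-3.139 -0.    -1.71 ] [-7.5 -0.2 25.8]
edge [-1.44380347e-02  2.36972139e+02] 57 axis y at 0.54 0.0376 yaw -7.03
```

View pics/w6.png

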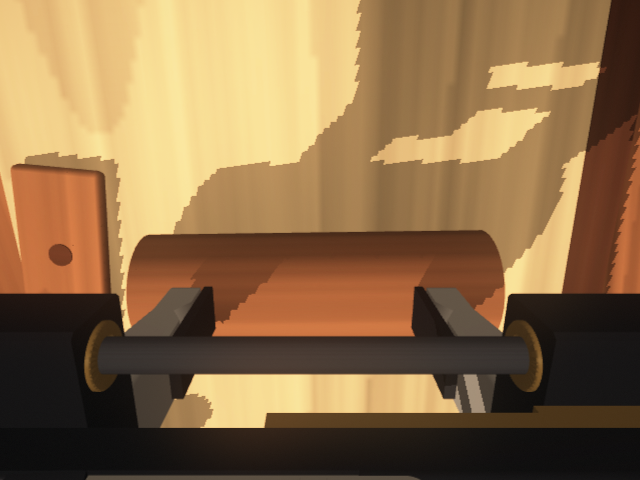

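The former now lies at about -7°, matching the line, with the fingertips on top and the rib clear at the left. 52 mm still to go.

Emit:
servo_tool([
  {"angular":[0,0,0],"xyz":[0,0,-0.4],"claw":6},
  {"angular":[0,0,-1.1],"xyz":[0.7,0,0],"claw":6},
  {"angular":[0,0,0],"xyz":[0,0,0],"claw":6},
  {"angular":[0,0,0],"xyz":[0,0,0.2],"claw":6},
  {"angular":[0,0,0],"xyz":[0,0,0.12],"claw":6},
  {"angular":[0,0,0],"xyz":[0,0,0],"claw":6},
  {"angular":[0,0,0],"xyz":[-0.1,0,0],"claw":6},
  {"angular":[0,0,0],"xyz":[-0.3,0,0],"claw":6},
  {"angular":[0,0,0],"xyz":[-0.6,0,0],"claw":6},
  {"angular":[0,0,0],"xyz":[-0.7,0,0],"claw":6},
  {"angular":[0,0,0],"xyz":[-0.7,0,0],"claw":6},
  {"angular":[0,0,0],"xyz":[-0.6,0,0],"claw":6},
  {"angular":[0,0,0],"xyz":[-0.4,0,0],"claw":6},
  {"angular":[0,0,0],"xyz":[-0.2,0,0],"claw":6},
  {"angular":[0,0,0],"xyz":[0,0,0],"claw":6},
  {"angular":[0,0,0],"xyz":[0,0,0],"claw":6},
])

```text
t: 15.65
eef_pos: [0.5456, 0.0649, 0.0917]
ee_rot: [-3.139, 0.001, -1.691]
force: [-2.5, 1.5, 17.0]
width: 0.0603
gripper_force: 7.9
```

Emit:
servo_tool([
  {"angular":[0,0,0],"xyz":[0,0,-0.3],"claw":6},
  {"angular":[0,0,0],"xyz":[0,0,-0.7],"claw":6},
  {"angular":[0,0,0],"xyz":[0.9,0,0],"claw":6},
  {"angular":[0,0,0],"xyz":[0.9,0,0],"claw":6},
  {"angular":[0,0,0],"xyz":[0,0,0],"claw":6},
  {"angular":[0,0,0],"xyz":[0,0,0],"claw":6},
])

```text
t: 16.25
eef_pos: [0.5418, 0.0456, 0.0999]
ee_rot: [3.141, -0.0, -1.692]
force: [0.7, 0.2, -0.4]
width: 0.0601
gripper_force: 0.0
```

Run:
```python
from h import *
d=look(); track(d,c0=200,c1=430)
```

```text
16.3 [0.5419 0.0458 0.0999] [ 3.141 -0.    -1.692] [ 0.1  1.1 -0.1]
edge [2.50888388e-16 2.44000000e+02] 43 axis y at 0.54 0.0563 yaw -6.94
```

Emit:
servo_tool([
  {"angular":[0,0,0],"xyz":[-0.1,0,0.5],"claw":6},
  {"angular":[0,0,0],"xyz":[0,0,0.3],"claw":6},
  {"angular":[0,0,0],"xyz":[0,0,0.13],"claw":6},
  {"angular":[0,0,0],"xyz":[0,0,0],"claw":6},
  {"angular":[0,0,0],"xyz":[-0.1,0,0],"claw":6},
  {"angular":[0,0,0],"xyz":[-0.3,0,0],"claw":6},
  {"angular":[0,0,0],"xyz":[-0.6,0,0],"claw":6},
  {"angular":[0,0,0],"xyz":[-0.7,0,0],"claw":6},
  {"angular":[0,0,0],"xyz":[-0.7,0,0],"claw":6},
  {"angular":[0,0,0],"xyz":[-0.6,0,0],"claw":6},
  {"angular":[0,0,0],"xyz":[-0.4,0,0],"claw":6},
  {"angular":[0,0,0],"xyz":[-0.2,0,0],"claw":6},
  {"angular":[0,0,0],"xyz":[0,0,0],"claw":6},
  {"angular":[0,0,0],"xyz":[0,0,0],"claw":6},
  {"angular":[0,0,0],"xyz":[0,0,-0.3],"claw":6},
  {"angular":[0,0,0],"xyz":[0,0,-0.7],"claw":6},
  {"angular":[0,0,0],"xyz":[0.8,0,0],"claw":6},
  {"angular":[0,0,0],"xyz":[0.8,0,0],"claw":6},
  {"angular":[0,0,0],"xyz":[0,0,0],"claw":6},
  {"angular":[0,0,0],"xyz":[0,0,0],"claw":6},
])

```text
t: 18.3
eef_pos: [0.5444, 0.0665, 0.1007]
ee_rot: [3.141, -0.0, -1.692]
force: [0.2, -0.5, 0.2]
width: 0.0603
gripper_force: 0.0
```

Run:
```python
from h import *
d=look(); track(d,c0=200,c1=430)
```

```text
18.35 [0.5445 0.0667 0.1007] [ 3.141 -0.    -1.692] [-0.9  0.4  0.2]
edge [3.60966748e-16 2.38000000e+02] 43 axis y at 0.54 0.0746 yaw -6.92
```

Emit:
servo_tool([
  {"angular":[0,0,0],"xyz":[0,0,0.5],"claw":6},
  {"angular":[0,0,0],"xyz":[0,0,0.35],"claw":6},
  {"angular":[0,0,0],"xyz":[0,0,0.15],"claw":6},
  {"angular":[0,0,0],"xyz":[0,0,0],"claw":6},
  {"angular":[0,0,0],"xyz":[-0.1,0,0],"claw":6},
  {"angular":[0,0,0],"xyz":[-0.3,0,0],"claw":6},
  {"angular":[0,0,0],"xyz":[-0.5,0,0],"claw":6},
  {"angular":[0,0,0],"xyz":[-0.6,0,0],"claw":6},
  {"angular":[0,0,0],"xyz":[-0.6,0,0],"claw":6},
  {"angular":[0,0,0],"xyz":[-0.5,0,0],"claw":6},
  {"angular":[0,0,0],"xyz":[-0.3,0,0],"claw":6},
  {"angular":[0,0,0],"xyz":[-0.2,0,0],"claw":6},
  {"angular":[0,0,0],"xyz":[0,0,0],"claw":6},
  {"angular":[0,0,0],"xyz":[0,0,0],"claw":6},
  {"angular":[0,0,0],"xyz":[0,0,-0.3],"claw":6},
  {"angular":[0,0,0],"xyz":[0,0,-0.7],"claw":6},
  {"angular":[0,0,0],"xyz":[0.8,0,0],"claw":6},
  {"angular":[0,0,0],"xyz":[0,0,0],"claw":6},
  {"angular":[0,0,0],"xyz":[0,0,0],"claw":6},
])

```text
t: 20.25
eef_pos: [0.5471, 0.0895, 0.1006]
ee_rot: [3.141, -0.0, -1.692]
force: [0.4, 0.3, -0.8]
width: 0.06
gripper_force: 0.0
```

Run:
```python
from h import *
d=look(); track(d,c0=200,c1=430)
```

```text
20.3 [0.5472 0.0896 0.1006] [ 3.141 -0.    -1.692] [-0.4  0.8  0.2]
edge [9.99345458e-04 2.23706812e+02] 43 axis y at 0.54 0.0904 yaw -6.97
```

On target (0.0904 against 0.0903). I'll lift away and check it from above.

Emit:
servo_tool([
  {"angular":[0,0,0],"xyz":[0,0,-2],"claw":6},
  {"angular":[0,0,0],"xyz":[0,0,-3],"claw":6},
  {"angular":[0,0,0],"xyz":[1,0,-3],"claw":6},
  {"angular":[0,0,0],"xyz":[2,0,-3],"claw":6},
  {"angular":[0,0,0],"xyz":[2,0,-3],"claw":6},
  {"angular":[0,0,0],"xyz":[2,0,0],"claw":6},
  {"angular":[0,0,0],"xyz":[0,0,0],"claw":6},
  {"angular":[0,0,0],"xyz":[0,0,0],"claw":6},
])

```text
t: 21.1
eef_pos: [0.5387, 0.0202, 0.2405]
ee_rot: [3.141, 0.0, -1.692]
force: [-0.1, -0.1, 0.1]
width: 0.0603
gripper_force: 0.0
```

Run:
```python
from h import *
d=look(); s=grab('scene')
cv2.imwrite('pics/f.png',np.vstack([cv2.resize(d['color'],(480,360)),cv2.resize(s['color'][225:345,240:440],(480,240),interpolation=cv2.INTER_CUBIC)]))
```

```text
21.15 [0.5387 0.0205 0.2403] [ 3.141 -0.    -1.692] [ 0.4  0.8 -0.5]
```

View pics/f.png

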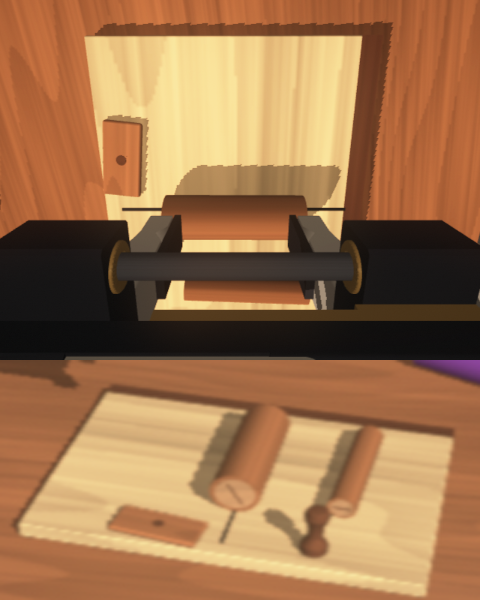

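The former lies along the line, which sticks out at both ends (wrist inset (142,209) and (325,209)). The thin former, stamp and rib haven't moved, and the arm is clear.

```bash
python3 -c "
from h import *
print(order.job_done())"
```

```text
the job is handed in; nothing more can be done
None
```

The thick former lies still along the black line, with its axis measured within about 1 mm and 0.1° of the line. I touched it only on its top, the arm is clear, and I handed the job in at about 21 s of the 72 s allowed.

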